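Slide the pavilion plot under the terrace of the site model

TASK

Pick up the orange-roofed pavilion, set its plate down on the bare deck of the site model in front of the clear terrace, then slide it in, nose first, under the terrace until it is fully home against the stop hidden there (the stop's sprung red tell-tale pushed in flush), and let go. The stop is set to a different depth each time, so feel for it, and slide gently: while its nose is under the terrace never press the pavilion against the model harder than about 2 kg of weight. Leave the other things where they are.

Things in the scene. Friction and masses are not known exactly. Their poses are not given: they have to be found in the camera images.
- site_model: Landscape model fixed to the table: plywood board 260 (x) x 300 (y) x 18 mm; origin at the centre of its underside, z up. Its top (z = 18 mm) is the deck, bare for |x| < 60, y 50 to 150 mm. The plate slides in along the model's -y. Cardboard hill at y < -75 mm, to 57 mm above the table; cork strips and small fixed trees at |x| > 74 mm, at most 37 mm above the deck.
- mouth (a point): Point on the deck under the middle of the front edge of the clear acrylic terrace: (0, 20, 18) mm in the model's frame, same axes. Terrace: 105 mm wide, 90 mm deep, with a 40 x 50 mm window over the stop; underside 13 and top 18 mm above the deck. Below it two cheeks, 73 mm apart, are the pocket's sides; 10 mm high flared guides lead in from 30 mm in front, 92 mm apart there.
- telltale (a joint): Red sprung tell-tale in the face of the aluminium end stop, seen through the window: 0 = 4 mm proud, 0.004 m = flush with the stop (plate home). Weak spring (under 0.7 N); the plate's weight on the deck holds against it. The stop's face is rigid and lies 22 to 46 mm behind the terrace's front edge, at a depth that differs each time.
- pavilion: Part to move, about 0.24 kg: aluminium plate 70 (x) x 95 (y) x 10 mm, origin at the centre of its underside, z up. On it a pale wooden block with orange roof, 36 x 36 mm, 10 to 61 mm above the underside, centred at (0, +22.5) mm. The bare part to -y is the nose that goes under the terrace; its front 6 mm is only 64 mm wide. Stands on the table, nose roughly to world -y.
- nose (a point): Middle of the front edge of the pavilion's plate, at its underside: (0, -47.5, 0) mm in the pavilion's frame.
- blue_house: Bystander: wooden house with a blue roof, 52 x 52 x 45 mm, loose, stands in one of two places with the pavilion in the other; origin under its centre.
- tree_a: Bystander: loose green model tree, 42 mm tall on a 26 mm steel foot, stands on the deck near a corner at about (105, 105) mm of the model; origin under its foot.
- tree_b: Bystander: loose yellow model tree, 42 mm tall on a 26 mm steel foot, stands on the deck near a corner at about (-105, 110) mm of the model; origin under its foot.
- glue: Bystander: white glue bottle, 40 mm across, 95 mm tall; origin under its centre.
- tape: Bystander: tape roll 90 mm across, 22 mm high; origin under its centre.
- mug: Bystander: blue mug 80 mm across, 72 mm tall; origin under its centre.
- brush: Bystander: brush 200 mm long, lying on the table.
Not all that is in view belongs to the job. Of the things like the pavilion, leave any that is yellow; of the rest the smaller one is meant.

How it is judged (in metres and radians):
On the way, in this order (a step that is already met when the one before it is completed fails the run):
1. the pavilion's plate lies on the deck in front of the terrace (x of pavilion in the frame of site_model between -0.02 and 0.02 m and z of pavilion in the frame of site_model between 0.0155 and 0.0205 m and y of nose in the frame of site_model above 0.015 m and angle between pavilion's own z axis and vertical below 0.04 rad), for 0.2 s.
2. the plate is home: under the terrace, tell-tale pushed in (x of pavilion in the frame of site_model between -0.004 and 0.004 m and z of pavilion in the frame of site_model between 0.0155 and 0.0205 m and angle between the y axis of pavilion and the y axis of site_model, either way round below 0.06 rad and angle between pavilion's own z axis and vertical below 0.04 rad and value of joint telltale above 0.0028 m and y of nose in the frame of site_model below 0.001 m), for 0.2 s.
At the end, for the whole second after the job is handed in: The pavilion lies flat on the deck (plate underside within 2.5 mm of the deck, upright within 0.04 rad), square to the model within 0.06 rad and within 4 mm of the pocket's middle, its nose at least 19 mm under the terrace, the tell-tale pushed in more than 2.8 mm of its 4 mm, released and at rest (all of step 2 and linear speed of pavilion below 0.01 m/s); the robot touches nothing.
It fails at once if with its nose under the terrace, the pavilion is pressed against the site model (stop included) with more than 20 N (contact force between pavilion and site_model above 20 N and y of nose in the frame of site_model below 0.02 m).
It fails at once if the robot presses on the site model with more than 15 N (contact force between the arm and site_model above 15 N).
It fails at once if the pavilion is tipped by more than 0.5 rad (angle between pavilion's own z axis and vertical above 0.5 rad).
It fails at once if a bystander is moved by more than 20 mm (distance of any of blue_house, tree_a, tree_b, glue, tape, mug, brush from where it was at the start of the episode above 0.02 m).
It also fails if it takes over 72 s, if anything falls off the work surface, if the arm or the gripper's body presses on something with over 40 N, if the wrist force passes 120 N, or if a joint passes its speed limit or range.

ROBOT

A 6-joint arm with a two-finger parallel gripper is mounted at the origin on the work surface. World frame = base frame: x ahead of the robot, y to its left, z up, the work surface at z = 0. Lengths are in mm, angles in rad, forces in N, time in s.
With the tool pointing down it reaches from about 350 to 775 mm from the base axis. Payload 7.3 kg.
Tool frame: the origin (TCP) lies between the finger pads; the fingertips stand 25 mm ahead of it and the grasp point (between the pads) lies 6 mm ahead of it; z points along the fingers, y is the line along which they close (so a half turn about z gives the same grasp; the last joint's range is limited). The gripper opens to 92 mm and grips with 3 to 60 N. Pads are 19 mm wide; open, the fingers measure 130 mm over their backs; the gripper's body (75 mm by 190 mm) begins 47 mm behind the grasp point.
Start: joints at [1.043, 0.342, 1.524, -0, 1.275, -0.146], TCP at [195.598, 487.224, 215.841] pointing down, gripper open.
Joint ranges: [-2.53, 2.53], [-0.77, 2.02], [0.04, 2.7], [-1, 4.14], [0.28, 2.66], [-3.11, 3.11]. Speed limits (rad/s): [2.57, 2.57, 3.14, 3.14, 3.14, 3.14].

INTERFACE

Orientations are given as [roll, pitch, yaw] about the fixed x, y, z axes, in that order (R = Rz(yaw) Ry(pitch) Rx(roll)).
In Python, from plant import bot gives the robot as it stands.
- The arm moves only by the tool play_rows, never from a script. Its argument "commands" is a list of rows, each an object of numbers: "x", "y", "z": the shift along the tool's x, y, z in m; "twist": the turn about the tool's z in degrees. In form: [{"x": .., "y": .., "z": .., "twist": ..}, ...]. A call has exactly 8 rows; each row is the pose to reach, as a shift and turn from the pose commanded when the call began, along the tool's axes at that moment; what a row does not reach only later rows make up. A row lasts 1/10 s, in which the tool goes at most 50 mm and 8.59 degrees, less where a joint would pass 70% of its speed; a pose out of reach is approached as far as the arm can. A call with a gripper value outside its range is refused whole. "jaw" is the closure, from 0 (fully open) to 1 (shut), set as the call begins (left out, the last holds). The fingers move at their own pace and stop on an object; the grip force is fixed at half the most. Time passes only in rows, so rows that repeat a pose let the fingers close, or fill a call up. It gives the time, the measured TCP pose, the force, the opening and the grip force at its end, in the units of the state.
- bot.get_obs(): the state, without advancing time (a new reading comes with each control period).
- bot.capture(name): name is "side" or "top"; returns a dict with "pixels" (420x560x3 uint8, red, green, blue), "fx", "fy", "cx", "cy" (pixels), "eye" and "rotation" of the camera in the world. Camera axes: x right, y down, z forward; pixel columns grow to the right and rows downward; lengths in mm; the calibration is good to about 2 mm. A picture is of the moment at which its call begins. There is no depth.
- bot.close_job(): hands the job in; it is judged then, once.
The state is a dict: "time": time; "joint_positions": joint angles; "dq": joint speeds; "tau": joint torques, N m; "tool_pos": TCP position; "tcp_rot": TCP orientation; "contact_force": force on the tool from outside, world axes, zero at the start; "moment": the same for the moment, N m; "grip_width": finger opening in mm; "finger_force": force on a finger pad.
Only numpy, scipy, OpenCV 4.12 (cv2) and the standard library are available. Lean on these libraries where they do the work, as an engineer would, in place of code of your own. Each camera call takes 0.05 s, during which the arm holds its last target. There are 200 camera calls.

## Working session

There is one attempt and no reset: what is moved stays moved. The work goes in short steps, Python scripts to look and compute and a tool call to move; the robot and the scene stay as the last step left them, time stands still between calls to the robot, and variables do not carry over. Pictures are saved under pics/ and viewed, at most 10 in all, crops included, and the job is handed in when it is done.

Besides the shell and the picture viewer there is one more tool, called as name(argument=value, ...), one argument or row to a line, values as JSON. play_rows: Moves the arm, as the interface text tells. Its arguments: {"type":"object","properties":{"commands":{"type":"array"},"jaw":{"type":"number"}},"required":["commands"]}

```bash
mkdir -p pics; cat > h.py <<'E'
import numpy as np, cv2
from plant import bot
def cap(n,f):
    c=bot.capture(n); cv2.imwrite('pics/'+f,cv2.cvtColor(c['pixels'],cv2.COLOR_RGB2BGR))
    np.savez('pics/'+f[:-4],**{k:np.array(v) for k,v in c.items()}); return c
def ray(c,u,v,z):
    d=np.array(c['rotation'])@np.array([(u-c['cx'])/c['fx'],(v-c['cy'])/c['fy'],1]); e=np.array(c['eye'])
    return e+d*(z-e[2])/d[2]
def proj(c,p):
    q=np.array(c['rotation']).T@(np.array(p)-np.array(c['eye'])); return q[:2]/q[2]*[c['fx'],c['fy']]+[c['cx'],c['cy']]
E
python3 - <<'E'
from h import *
for n in('top','side'):
    c=cap(n,n+'0.png'); print(c['eye'],c['rotation'],c['fx'],c['cx'],c['cy'])
o=bot.get_obs(); print({k:o[k] for k in('tool_pos','tcp_rot','grip_width','time','contact_force')})
E
```

```text
[ 264.49542353   25.24406111 1149.58974286] [-2.94244448 -0.01238234 -1.58954481] 394.7073162502614 285.3254265277011 209.63402555005516
[ 222.30254146 -833.44406512  681.47385414] [-2.18374826  0.00786202 -0.31958484] 441.31544869453955 276.4917303466259 215.80765734504556
{'tool_pos': array([195.405907  , 486.87687855, 215.22021515]), 'tcp_rot': array([-3.14022239e+00, -1.87543441e-04,  2.75980239e+00]), 'grip_width': 92.23821992412294, 'time': 0.1, 'contact_force': array([ 0.44959333, -1.0377936 , -0.48307945])}
```

View pics/top0.png

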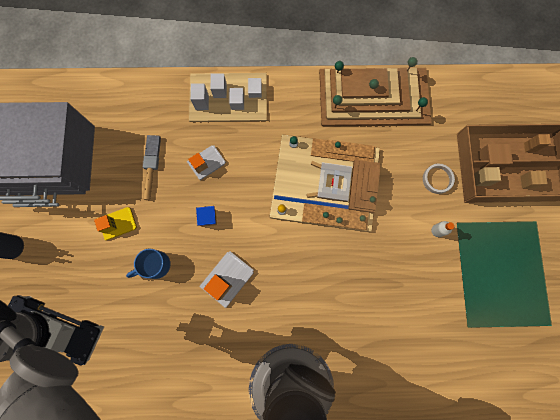

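View pics/side0.png

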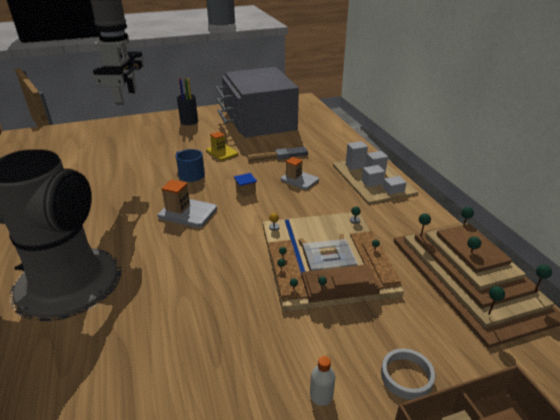

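Three things look like the pavilion in the top picture. The one at (117,223) has a yellow plate, so I leave it. Of the two grey-plated ones, (228,279) is larger and (207,162) is smaller, so (207,162) is meant. The model is at about (325,183), with its deck side to the left (+y). I'll confirm in an enlarged crop.

```bash
cat >> h.py <<'E'
from scipy.spatial.transform import Rotation as Ro
def load(f):
    c=dict(np.load('pics/'+f+'.npz')); return fix(c)
def fix(c):
    c=dict(c); r=np.array(c['rotation'])
    if r.ndim==1: c['rotation']=Ro.from_euler('xyz',r).as_matrix()
    return c
def crop(c,u0,v0,w,h,s,f):
    i=cv2.cvtColor(c['pixels'],cv2.COLOR_RGB2BGR)[v0:v0+h,u0:u0+w]
    cv2.imwrite('pics/'+f,cv2.resize(i,None,fx=s,fy=s,interpolation=cv2.INTER_CUBIC))
E
python3 - <<'E'
from h import *
c=load('top0'); crop(c,180,120,210,120,3.8,'z0.png')
s=load('side0')
for u,v in((207,162),(228,279),(117,223),(325,183),(206,216),(290,395)): print((u,v),ray(c,u,v,10).round())
print(proj(s,ray(c,207,162,10)))
E
```

```text
(207, 162) [644. 240.  10.]
(228, 279) [296. 173.  10.]
(117, 223) [462. 497.  10.]
(325, 183) [ 574. -113.   10.]
(206, 216) [479. 239.  10.]
(290, 395) [-15.   4.  10.]
[299.33135766 178.02106722]
```

View pics/z0.png

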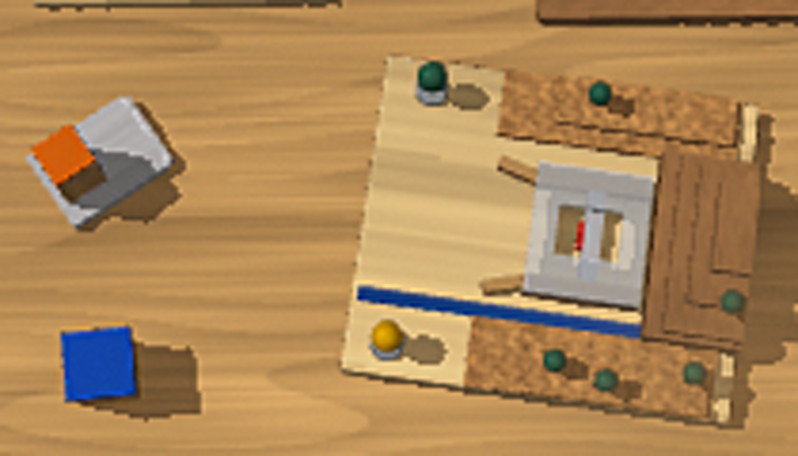

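The crop confirms it: the small orange-roofed pavilion has its roof at crop (65,155), nose to the upper right, and the blue house is at crop (98,363). The terrace front edge runs from crop (540,163) to (527,292), with the red tell-tale at (580,237).

```bash
cat >> h.py <<'E'
from scipy.optimize import least_squares
def place(p,P):
    x,y,a,z=p[0],p[1],p[2],(p[3] if len(p)>3 else 0); P=np.array(P,float)
    return np.c_[x+P[:,0]*np.cos(a)-P[:,1]*np.sin(a), y+P[:,0]*np.sin(a)+P[:,1]*np.cos(a), P[:,2]+z]
def fitp(obs,p0,z=0): # obs: list of (cam,points,pixels)
    f=lambda p:np.concatenate([(np.array([proj(c,q) for q in place([*p,z],P)])-U).ravel() for c,P,U in obs])
    r=least_squares(f,p0,loss='soft_l1'); return r.x, r.fun
def box(x,y,z0,z1,cy=0): return [(sx*x/2,cy+sy*y/2,z) for z in(z0,z1) for sx,sy in((1,1),(1,-1),(-1,-1),(-1,1))]
def draw(i,c,p,B,s,o):
    q=((np.array([proj(c,k) for k in place(p,B)])-o+.5)*s-.5).round().astype(int)
    for k in(0,4): cv2.polylines(i,[q[k:k+4]],True,(0,255,0) if k else (255,0,255),1)
PLATE=box(70,95,0,10); BLK=box(36,36,10,61,22.5); BOARD=box(260,300,0,18); TER=[(x,y-25,z) for x,y,z in box(105,90,31,36)]
E
python3 - <<'E'
from h import *
t=load('top0'); s=load('side0')
U=lambda L:(np.array(L)+.5)/3.8-.5+[180,120]
hsv=cv2.cvtColor(t['pixels'],cv2.COLOR_RGB2HSV); m=cv2.inRange(hsv,(5,180,150),(18,255,255)); m[:,:180]=0;m[:,230:]=0;m[:140]=0;m[190:]=0
M=cv2.moments(m,True); rc=np.array([M['m10'],M['m01']])/M['m00']; print('roof',rc,M['m00'],cv2.minAreaRect(cv2.findNonZero(m)))
p,r=fitp([(t,[(-35,47.5,10),(-32,-47.5,10),(32,-47.5,10)],U([(78,228),(180,163),(127,97)])),(t,[(0,22.5,61)],[rc])],[640,240,.5]); print('pav',p,r.round(1))
b,r=fitp([(t,[(130,150,18),(-130,150,18),(-130,-150,18),(52.5,20,36),(-52.5,20,36)],U([(387,57),(343,370),(716,425),(540,163),(526,292)]))],[580,-110,-.1]); print('mod',b,r.round(1))
np.savez('pose',p=p,b=b)
a=cv2.imread('pics/z0.png')
for P,B in((p,PLATE),(p,BLK),(b,BOARD),(b,TER)): draw(a,t,P,B,3.8,np.array([180,120]))
i=cv2.cvtColor(s['pixels'],cv2.COLOR_RGB2BGR)[150:310,230:410]; i=cv2.resize(i,None,fx=3,fy=3,interpolation=cv2.INTER_CUBIC)
for P,B in((p,PLATE),(p,BLK),(b,BOARD),(b,TER)): draw(i,s,P,B,3,np.array([230,150]))
w=np.zeros((600,800,3),np.uint8); a2=a[:,:]; 
cv2.imwrite('pics/ov.png',np.vstack([np.hstack([a[80:240,:200],np.zeros((160,340,3),np.uint8)])[:,:540],i])[:600] if 0 else i)
cv2.imwrite('pics/ovt.png',a)
E
```

```text
roof [196. 160.] 143.0 ((196.00001525878906, 159.99996948242188), (11.857258796691895, 11.857258796691895), 54.462318420410156)
pav [6.44618006e+02 2.41236093e+02 5.98721811e-01] [-0.5  0.2 -1.4 -1.   0.9 -0.1  0.8  0.6]
mod [ 5.75087291e+02 -1.14296773e+02 -1.57259468e-01] [ 0.3 -0.5 -0.7  0.4  3.6  0.2 -0.1 -0.3 -0.7  0. ]
```

View pics/ov.png

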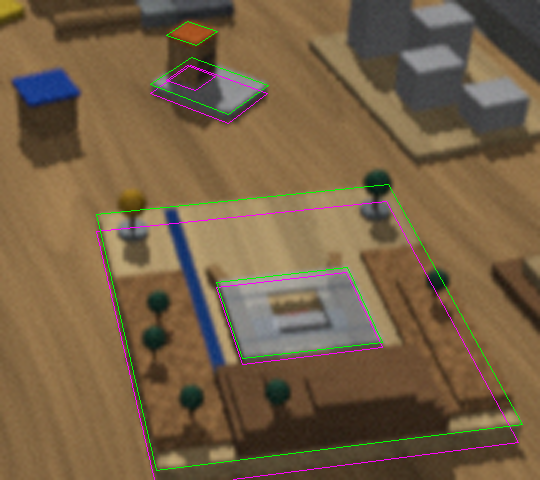

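The side view confirms both fits: the wireframes for pavilion, board and terrace lie on their objects. Next I work out the moves.

```bash
cat >> h.py <<'E'
def go(t,yaw,frm=None):
    o=bot.get_obs(); p,r=(o['tool_pos'],o['tcp_rot']) if frm is None else frm
    R=Ro.from_euler('xyz',r).as_matrix(); tw=-np.degrees((yaw-r[2]+np.pi/2)%np.pi-np.pi/2)
    print('shift m',(R.T@(np.array(t)-p)/1000).round(4),'twist',round(tw,2))
def st():
    o=bot.get_obs(); print('t',o['time'],o['tool_pos'].round(1),o['tcp_rot'].round(4),'F',np.round(o['contact_force'],1),'M',np.round(o['moment'],2),'w',round(float(o['grip_width']),1),o['finger_force'])
E
python3 - <<'E'
from h import *
d=np.load('pose.npz'); p=d['p']; c=place(p,[(0,22.5,0)])[0]
print(c); go([c[0],c[1],180],p[2]+np.pi/2,([195.598,487.224,215.841],[np.pi,0,2.7598]))
E
```

```text
[631.93729673 259.82236812   0.        ]
shift m [-0.4896 -0.0485  0.0358] twist 33.82
```

play_rows(
  commands=[
    {"x":-0.02,"y":0,"z":0,"twist":4},
    {"x":-0.06,"y":0,"z":0,"twist":8},
    {"x":-0.105,"y":-0.01,"z":0,"twist":12},
    {"x":-0.15,"y":-0.015,"z":0,"twist":16},
    {"x":-0.195,"y":-0.02,"z":0,"twist":20},
    {"x":-0.24,"y":-0.025,"z":0,"twist":24},
    {"x":-0.27,"y":-0.03,"z":0,"twist":28},
    {"x":-0.285,"y":-0.03,"z":0,"twist":33.8},
  ],
  jaw=0,
)

```text
time: 0.9
tool_pos: [451.0, 351.1, 215.2]
tcp_rot: [-3.141, 0.001, 2.164]
contact_force: [-0.1, 0.3, 0.0]
grip_width: 91.8
finger_force: 0.0
```

```bash
python3 - <<'E'
from h import *
st(); p=np.load('pose.npz')['p']; c=place(p,[(0,22.5,0)])[0]; go([c[0],c[1],120],p[2]+np.pi/2)
E
```

```text
t 0.9 [451.  351.1 215.2] [-3.1407e+00  5.0000e-04  2.1637e+00] F [-0.1  0.3  0. ] M [-0.01 -0.02  0.04] w 91.8 0.0
shift m [-0.1767  0.0991  0.0952] twist -0.33
```

play_rows(
  commands=[
    {"x":-0.03,"y":0.016,"z":0,"twist":0},
    {"x":-0.065,"y":0.036,"z":0.01,"twist":0},
    {"x":-0.1,"y":0.056,"z":0.03,"twist":0},
    {"x":-0.135,"y":0.076,"z":0.055,"twist":0},
    {"x":-0.16,"y":0.09,"z":0.075,"twist":0},
    {"x":-0.177,"y":0.099,"z":0.09,"twist":0},
    {"x":-0.177,"y":0.099,"z":0.095,"twist":0},
    {"x":-0.177,"y":0.099,"z":0.095,"twist":0},
  ],
)

```text
time: 1.7
tool_pos: [629.5, 262.7, 119.3]
tcp_rot: [-3.139, -0.001, 2.169]
contact_force: [0.5, -0.1, -0.2]
grip_width: 91.9
finger_force: 0.0
```

```bash
python3 - <<'E'
from h import *
st(); p=np.load('pose.npz')['p']; c=place(p,[(0,22.5,0)])[0]; go([c[0],c[1],44],p[2]+np.pi/2)
E
```

```text
t 1.7 [629.5 262.7 119.3] [-3.1387e+00 -1.4000e-03  2.1693e+00] F [ 0.5 -0.1 -0.2] M [-0.04  0.03  0.01] w 91.9 0.0
shift m [-0.0038  0.0006  0.0753] twist -0.01
```

play_rows(
  commands=[
    {"x":-0.003,"y":0,"z":0.01,"twist":0},
    {"x":-0.003,"y":0,"z":0.025,"twist":0},
    {"x":-0.003,"y":0,"z":0.04,"twist":0},
    {"x":-0.003,"y":0,"z":0.055,"twist":0},
    {"x":-0.003,"y":0,"z":0.065,"twist":0},
    {"x":-0.003,"y":0,"z":0.072,"twist":0},
    {"x":-0.003,"y":0,"z":0.075,"twist":0},
    {"x":-0.003,"y":0,"z":0.075,"twist":0},
  ],
)

```text
time: 2.5
tool_pos: [632.1, 260.4, 45.6]
tcp_rot: [-3.141, -0.0, 2.17]
contact_force: [-0.7, 0.6, -1.0]
grip_width: 91.5
finger_force: 0.0
```

play_rows(
  commands=[
    {"x":0,"y":0,"z":0,"twist":0},
    {"x":0,"y":0,"z":0,"twist":0},
    {"x":0,"y":0,"z":0,"twist":0},
    {"x":0,"y":0,"z":0,"twist":0},
    {"x":0,"y":0,"z":0,"twist":0},
    {"x":0,"y":0,"z":0,"twist":0},
    {"x":0,"y":0,"z":0,"twist":0},
    {"x":0,"y":0,"z":0,"twist":0},
  ],
  jaw=1,
)

```text
time: 3.3
tool_pos: [632.3, 260.5, 45.8]
tcp_rot: [3.141, -0.0, 2.17]
contact_force: [-0.0, 0.8, 0.3]
grip_width: 35.1
finger_force: 30.0
```

```bash
python3 - <<'E'
from h import *
st()
E
```

```text
t 3.3 [632.3 260.5  45.8] [ 3.1411e+00 -1.0000e-04  2.1698e+00] F [-0.   0.8  0.3] M [ 0.04 -0.07  0.02] w 35.1 29.992737472057343
```

play_rows(
  commands=[
    {"x":0,"y":0,"z":-0.005,"twist":0},
    {"x":0,"y":0,"z":-0.015,"twist":0},
    {"x":0,"y":0,"z":-0.03,"twist":0},
    {"x":0,"y":0,"z":-0.05,"twist":0},
    {"x":0,"y":0,"z":-0.065,"twist":0},
    {"x":0,"y":0,"z":-0.075,"twist":0},
    {"x":0,"y":0,"z":-0.08,"twist":0},
    {"x":0,"y":0,"z":-0.08,"twist":0},
  ],
)

```text
time: 4.1
tool_pos: [632.4, 260.4, 126.8]
tcp_rot: [3.14, 0.0, 2.17]
contact_force: [-0.2, 0.7, -3.2]
grip_width: 35.1
finger_force: 30.0
```

```bash
python3 - <<'E'
from h import *
st(); b=np.load('pose.npz')['b']; c=place(b,[(0,124,0)])[0]; print(c); go([c[0],c[1],115],b[2]+np.pi/2)
E
```

```text
t 4.1 [632.4 260.4 126.8] [3.1403e+00 4.0000e-04 2.1699e+00] F [-0.2  0.7 -3.2] M [-0.03  0.05 -0.02] w 35.1 29.993078112602234
[594.50718959   8.17309108   0.        ]
shift m [-0.1869 -0.1736  0.0116] twist 43.33
```

play_rows(
  commands=[
    {"x":-0.012,"y":-0.011,"z":0,"twist":3},
    {"x":-0.04,"y":-0.037,"z":0,"twist":9},
    {"x":-0.07,"y":-0.065,"z":0,"twist":16},
    {"x":-0.1,"y":-0.093,"z":0,"twist":23},
    {"x":-0.13,"y":-0.121,"z":0,"twist":30},
    {"x":-0.16,"y":-0.149,"z":0,"twist":37},
    {"x":-0.18,"y":-0.167,"z":0,"twist":42},
    {"x":-0.187,"y":-0.1735,"z":0,"twist":43.3},
  ],
)

```text
time: 4.9
tool_pos: [593.5, 5.3, 125.1]
tcp_rot: [-3.14, 0.001, 1.409]
contact_force: [-0.7, 1.2, -3.4]
grip_width: 35.3
finger_force: 30.0
```

play_rows(
  commands=[
    {"x":0,"y":0,"z":0,"twist":0},
    {"x":0,"y":0,"z":0.005,"twist":0},
    {"x":0,"y":0,"z":0.015,"twist":0},
    {"x":0,"y":0,"z":0.025,"twist":0},
    {"x":0,"y":0,"z":0.035,"twist":0},
    {"x":0,"y":0,"z":0.04,"twist":0},
    {"x":0,"y":0,"z":0.04,"twist":0},
    {"x":0,"y":0,"z":0.04,"twist":0},
  ],
)

```text
time: 5.7
tool_pos: [594.5, 8.2, 85.8]
tcp_rot: [3.141, -0.0, 1.414]
contact_force: [-0.5, 0.5, -2.7]
grip_width: 35.3
finger_force: 30.0
```

```bash
python3 - <<'E'
from h import *
st(); b=np.load('pose.npz')['b']; c=place(b,[(0,124,0)])[0]; o=bot.get_obs()
z=o['tool_pos'][2]-45.7; print('underside',z); go([c[0],c[1],45.7+18],b[2]+np.pi/2)
t=fix(cap('top','t1.png')); s=fix(cap('side','s1.png'))
tp=o['tool_pos']; a=o['tcp_rot'][2]-np.pi/2
q=place([tp[0],tp[1],a,z],[(0,-22.5,0)])[0]; P=[q[0],q[1],a,z]
def v(c,o_,w,h,k):
    i=cv2.cvtColor(c['pixels'],cv2.COLOR_RGB2BGR)[o_[1]:o_[1]+h,o_[0]:o_[0]+w]; i=cv2.resize(i,None,fx=k,fy=k,interpolation=cv2.INTER_CUBIC)
    for PP,B in((P,PLATE),(b,BOARD),(b,TER)): draw(i,c,PP,B,k,np.array(o_))
    return i
A=v(t,(255,125),135,115,4);B=v(s,(255,195),65,115,4)
cv2.imwrite('pics/v1.png',np.hstack([A,B]))
E
```

```text
t 5.7 [594.5   8.2  85.8] [ 3.1415e+00 -1.0000e-04  1.4143e+00] F [-0.5  0.5 -2.7] M [-0.03  0.03  0.01] w 35.3 29.993197917938232
underside 40.10136782859085
shift m [0.     0.     0.0221] twist 0.05
```

View pics/v1.png

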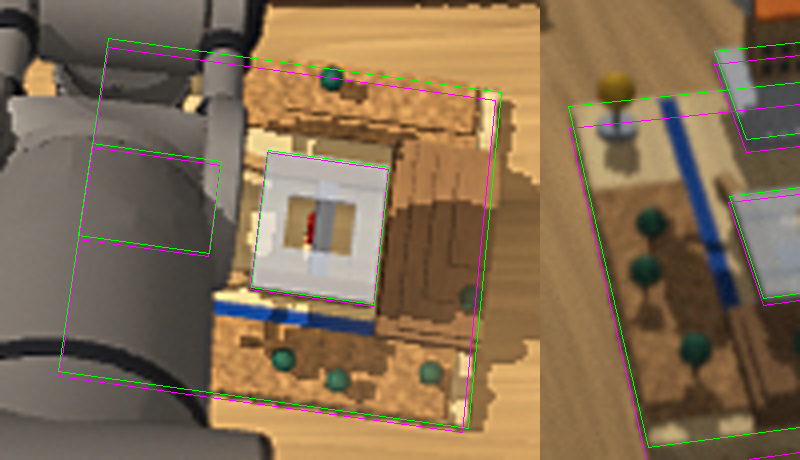

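The side crop shows the held plate matching its predicted outline in front of the terrace, with its corner near (715,50). The arm hides it in the top view. Now I lower it, feeling for the deck.

play_rows(
  commands=[
    {"x":0,"y":0,"z":0.005,"twist":0},
    {"x":0,"y":0,"z":0.01,"twist":0},
    {"x":0,"y":0,"z":0.015,"twist":0},
    {"x":0,"y":0,"z":0.018,"twist":0},
    {"x":0,"y":0,"z":0.02,"twist":0},
    {"x":0,"y":0,"z":0.021,"twist":0},
    {"x":0,"y":0,"z":0.021,"twist":0},
    {"x":0,"y":0,"z":0.021,"twist":0},
  ],
)

```text
time: 6.6
tool_pos: [594.4, 8.1, 64.9]
tcp_rot: [3.141, -0.0, 1.414]
contact_force: [-1.2, 0.7, -2.4]
grip_width: 35.4
finger_force: 30.0
```

play_rows(
  commands=[
    {"x":0,"y":0,"z":0.0005,"twist":0},
    {"x":0,"y":0,"z":0.0005,"twist":0},
    {"x":0,"y":0,"z":0.0005,"twist":0},
    {"x":0,"y":0,"z":0.001,"twist":0},
    {"x":0,"y":0,"z":0.001,"twist":0},
    {"x":0,"y":0,"z":0.001,"twist":0},
    {"x":0,"y":0,"z":0.001,"twist":0},
    {"x":0,"y":0,"z":0.001,"twist":0},
  ],
)

```text
time: 7.4
tool_pos: [594.5, 8.2, 63.9]
tcp_rot: [3.141, -0.0, 1.414]
contact_force: [-0.5, 0.6, -1.0]
grip_width: 35.0
finger_force: 30.0
```

```bash
python3 - <<'E'
from h import *
st()
t=load('t1');b=np.load('pose.npz')['b']
for u in (305,311,315,320): print(u,Ro.from_euler('z',-b[2]).apply(ray(t,255+(u+.5)/4-.5,125+228.5/4-.5,26)-[b[0],b[1],0]).round(1))
E
```

```text
t 7.4 [594.5   8.2  63.9] [ 3.1413e+00 -2.0000e-04  1.4142e+00] F [-0.5  0.6 -1. ] M [0.06 0.03 0.02] w 35.0 29.99339371919632
305 [  0.3 -14.7  26. ]
311 [  0.9 -19.1  26. ]
315 [  1.4 -22.1  26. ]
320 [  1.9 -25.7  26. ]
```

play_rows(
  commands=[
    {"x":0,"y":0,"z":0.0005,"twist":0},
    {"x":0,"y":0,"z":0.0005,"twist":0},
    {"x":0,"y":0,"z":0.0005,"twist":0},
    {"x":0,"y":0,"z":0.0005,"twist":0},
    {"x":0,"y":0,"z":0.0005,"twist":0},
    {"x":0,"y":0,"z":0.0005,"twist":0},
    {"x":0,"y":0,"z":0.0005,"twist":0},
    {"x":0,"y":0,"z":0.0005,"twist":0},
  ],
)

```text
time: 8.2
tool_pos: [594.5, 8.2, 63.8]
tcp_rot: [3.141, -0.0, 1.414]
contact_force: [-1.6, 1.1, 5.8]
grip_width: 35.3
finger_force: 30.0
```

```bash
python3 - <<'E'
from h import *
st(); b=np.load('pose.npz')['b']
for n in (49,25,10): print(n); go([*place(b,[(0,n+70,0)])[0][:2],bot.get_obs()['tool_pos'][2]],b[2]+np.pi/2)
E
```

```text
t 8.2 [594.5   8.2  63.8] [ 3.1410e+00 -2.0000e-04  1.4142e+00] F [-1.6  1.1  5.8] M [0.14 0.42 0.01] w 35.3 29.99400705099106
49
shift m [-0.005  0.    -0.   ] twist 0.04
25
shift m [-0.029  0.    -0.   ] twist 0.04
10
shift m [-0.044 -0.    -0.   ] twist 0.04
```

The plate is on the deck, with a stiffness of about 14 N/mm. I relieve the press and slide the nose up to the mouth.

play_rows(
  commands=[
    {"x":0,"y":0,"z":-0.0004,"twist":0},
    {"x":-0.004,"y":0,"z":-0.0004,"twist":0},
    {"x":-0.009,"y":0,"z":-0.0004,"twist":0},
    {"x":-0.014,"y":0,"z":-0.0004,"twist":0},
    {"x":-0.019,"y":0,"z":-0.0004,"twist":0},
    {"x":-0.024,"y":0,"z":-0.0004,"twist":0},
    {"x":-0.027,"y":0,"z":-0.0004,"twist":0},
    {"x":-0.028,"y":0,"z":-0.0004,"twist":0},
  ],
)

```text
time: 9.0
tool_pos: [590.0, -20.0, 63.8]
tcp_rot: [3.141, -0.0, 1.414]
contact_force: [0.9, 4.8, 4.7]
grip_width: 34.9
finger_force: 30.0
```

```bash
python3 - <<'E'
from h import *
st(); o=bot.get_obs(); b=np.load('pose.npz')['b']; print(Ro.from_euler('z',-b[2]).apply(o['tool_pos']-[b[0],b[1],0])-[0,70,0])
E
```

```text
t 9.0 [590.  -20.   63.8] [ 3.1413e+00 -2.0000e-04  1.4136e+00] F [0.9 4.8 4.7] M [ 0.63 -0.06  0.01] w 34.9 29.99387115240097
[-4.88128612e-02  2.54869066e+01  6.38235272e+01]
```

play_rows(
  commands=[
    {"x":0,"y":0,"z":-0.0003,"twist":0},
    {"x":0,"y":0,"z":-0.0004,"twist":0},
    {"x":-0.001,"y":0,"z":-0.0004,"twist":0},
    {"x":-0.002,"y":0,"z":-0.0004,"twist":0},
    {"x":-0.004,"y":0,"z":-0.0004,"twist":0},
    {"x":-0.006,"y":0,"z":-0.0004,"twist":0},
    {"x":-0.007,"y":0,"z":-0.0004,"twist":0},
    {"x":-0.008,"y":0,"z":-0.0004,"twist":0},
  ],
)

```text
time: 9.8
tool_pos: [588.4, -27.7, 63.9]
tcp_rot: [-3.141, 0.0, 1.414]
contact_force: [0.3, 0.6, -1.4]
grip_width: 35.4
finger_force: 30.0
```

play_rows(
  commands=[
    {"x":-0.001,"y":0,"z":0,"twist":0},
    {"x":-0.002,"y":0,"z":0,"twist":0},
    {"x":-0.003,"y":0,"z":0,"twist":0},
    {"x":-0.004,"y":0,"z":0,"twist":0},
    {"x":-0.005,"y":0,"z":0,"twist":0},
    {"x":-0.006,"y":0,"z":0,"twist":0},
    {"x":-0.007,"y":0,"z":0,"twist":0},
    {"x":-0.008,"y":0,"z":0,"twist":0},
  ],
)

```text
time: 10.6
tool_pos: [587.4, -35.5, 64.1]
tcp_rot: [-3.142, -0.0, 1.414]
contact_force: [0.3, -0.1, -1.8]
grip_width: 35.1
finger_force: 30.0
```

play_rows(
  commands=[
    {"x":-0.001,"y":0,"z":0,"twist":0},
    {"x":-0.002,"y":0,"z":0,"twist":0},
    {"x":-0.003,"y":0,"z":0,"twist":0},
    {"x":-0.004,"y":0,"z":0,"twist":0},
    {"x":-0.005,"y":0,"z":0,"twist":0},
    {"x":-0.006,"y":0,"z":0,"twist":0},
    {"x":-0.007,"y":0,"z":0,"twist":0},
    {"x":-0.008,"y":0,"z":0,"twist":0},
  ],
)

```text
time: 11.4
tool_pos: [586.2, -43.3, 64.1]
tcp_rot: [3.142, -0.0, 1.414]
contact_force: [-0.1, 0.6, -2.5]
grip_width: 35.1
finger_force: 30.0
```

```bash
python3 - <<'E'
from h import *
t=load('top0');s=load('side0');b=np.load('pose.npz')['b']
M=lambda q:Ro.from_euler('z',-b[2]).apply(q-np.array([b[0],b[1],0])).round(1)
for z in(22,26,31): print(z,[M(ray(t,180+(u+.5)/3.8-.5,120+237.5/3.8-.5,z))[1] for u in(576,585,588,604)],[M(ray(s,230+300.5/3-.5,150+v/3-.5,z))[1] for v in(308,312,316)])
for n in('top','side'): cap(n,n+'2.png')
c=load('top2');k=load('side2')
i=cv2.resize(cv2.cvtColor(c['pixels'],cv2.COLOR_RGB2BGR)[160:205,305:365],None,fx=8,fy=8,interpolation=cv2.INTER_CUBIC)
u,v=proj(k,place(b,[(0,0,36)])[0]).astype(int); print(u,v)
j=cv2.resize(cv2.cvtColor(k['pixels'],cv2.COLOR_RGB2BGR)[v-20:v+25,u-20:u+20],None,fx=8,fy=8,interpolation=cv2.INTER_CUBIC)
cv2.imwrite('pics/v2.png',np.hstack([i,j]))
E
```

```text
22 [np.float64(-16.2), np.float64(-23.2), np.float64(-25.5), np.float64(-37.9)] [np.float64(-5.5), np.float64(-10.1), np.float64(-14.7)]
26 [np.float64(-15.8), np.float64(-22.8), np.float64(-25.1), np.float64(-37.4)] [np.float64(-10.1), np.float64(-14.7), np.float64(-19.3)]
31 [np.float64(-15.4), np.float64(-22.3), np.float64(-24.6), np.float64(-36.8)] [np.float64(-15.8), np.float64(-20.4), np.float64(-25.0)]
325 246
```

View pics/v2.png

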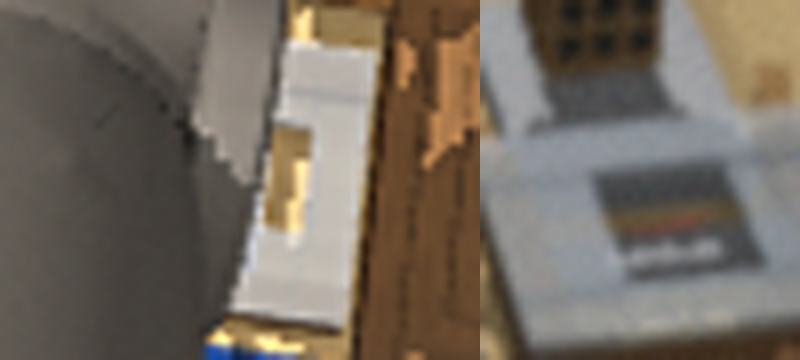

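The side crop (right half) shows the plate's front edge at row about 205, then the wood and red tell-tale gap, then the stop at row about 230. That leaves roughly 11–20 mm to go.

play_rows(
  commands=[
    {"x":-0.0005,"y":0,"z":0.0001,"twist":0},
    {"x":-0.0015,"y":0,"z":0.0001,"twist":0},
    {"x":-0.0025,"y":0,"z":0.0001,"twist":0},
    {"x":-0.0035,"y":0,"z":0.0001,"twist":0},
    {"x":-0.0045,"y":0,"z":0.0001,"twist":0},
    {"x":-0.0055,"y":0,"z":0.0001,"twist":0},
    {"x":-0.006,"y":0,"z":0.0001,"twist":0},
    {"x":-0.006,"y":0,"z":0.0001,"twist":0},
  ],
)

```text
time: 12.3
tool_pos: [585.2, -49.3, 64.0]
tcp_rot: [-3.142, 0.0, 1.414]
contact_force: [0.2, 0.8, -2.5]
grip_width: 35.1
finger_force: 30.0
```

```bash
cat > look.py <<'E'
from h import *
import sys
st(); b=np.load('pose.npz')['b']; o=bot.get_obs(); print('nose',(Ro.from_euler('z',-b[2]).apply(o['tool_pos']-[b[0],b[1],0])-[0,70,0]).round(2))
k=fix(cap('side',sys.argv[1]+'.png')); R=k['pixels'].astype(int)
red=(R[...,0]-R[...,1]>40)&(R[...,0]-R[...,2]>40); sub=red[246-12:246+15,325-8:325+18]; print('red n',sub.sum())
cols=R[246-5:246+16,330:334].mean(1).astype(int); print([tuple(map(int,x)) for x in cols])
E
python3 look.py l1; python3 - <<'E'
from h import *
R=load('side2')['pixels'].astype(int); print([tuple(map(int,x)) for x in R[241:262,330:334].mean(1)])
E
```

```text
t 12.3 [585.2 -49.3  64. ] [-3.1416  0.      1.4141] F [ 0.2  0.8 -2.5] M [-0.07  0.03  0.02] w 35.1 29.99344378709793
nose [-0.16 -4.23 63.99]
red n 0
[(151, 155, 162), (145, 151, 157), (142, 147, 155), (138, 143, 150), (122, 128, 133), (94, 98, 102), (79, 80, 85), (73, 74, 75), (72, 73, 75), (67, 69, 70), (68, 68, 68), (77, 68, 65), (111, 89, 80), (128, 115, 113), (105, 102, 104), (80, 80, 81), (73, 73, 76), (70, 70, 71), (76, 77, 79), (106, 108, 111), (134, 137, 140)]
[(137, 143, 149), (139, 145, 151), (139, 145, 152), (138, 142, 150), (123, 127, 134), (95, 98, 103), (76, 77, 80), (69, 70, 72), (65, 64, 67), (67, 67, 65), (85, 78, 64), (100, 82, 61), (106, 77, 60), (91, 75, 70), (86, 82, 84), (112, 113, 115), (132, 132, 135), (109, 110, 111), (82, 83, 86), (104, 108, 112), (133, 138, 140)]
```

play_rows(
  commands=[
    {"x":-0.0005,"y":0,"z":0.0001,"twist":0},
    {"x":-0.001,"y":0,"z":0.0001,"twist":0},
    {"x":-0.0015,"y":0,"z":0.0001,"twist":0},
    {"x":-0.002,"y":0,"z":0.0001,"twist":0},
    {"x":-0.0025,"y":0,"z":0.0001,"twist":0},
    {"x":-0.003,"y":0,"z":0.0001,"twist":0},
    {"x":-0.003,"y":0,"z":0.0001,"twist":0},
    {"x":-0.003,"y":0,"z":0.0001,"twist":0},
  ],
)

```text
time: 13.15
tool_pos: [584.8, -52.2, 63.9]
tcp_rot: [3.142, -0.0, 1.414]
contact_force: [0.3, 0.2, -2.2]
grip_width: 35.1
finger_force: 30.0
```

```bash
python3 look.py l2
```

```text
t 13.15 [584.8 -52.2  63.9] [ 3.1416 -0.      1.4141] F [ 0.3  0.2 -2.2] M [-0.02  0.06 -0.04] w 35.1 29.99309331178665
nose [-0.14 -7.17 63.89]
red n 0
[(157, 162, 168), (147, 152, 160), (141, 146, 153), (139, 145, 151), (122, 127, 133), (97, 100, 104), (78, 80, 82), (75, 76, 78), (79, 79, 80), (83, 83, 85), (75, 76, 77), (73, 69, 68), (98, 82, 83), (135, 128, 129), (131, 130, 132), (99, 99, 101), (77, 77, 79), (70, 70, 71), (75, 77, 79), (104, 107, 112), (134, 137, 140)]
```

play_rows(
  commands=[
    {"x":-0.0003,"y":0,"z":0,"twist":0},
    {"x":-0.0006,"y":0,"z":0,"twist":0},
    {"x":-0.0009,"y":0,"z":0,"twist":0},
    {"x":-0.0012,"y":0,"z":0,"twist":0},
    {"x":-0.0012,"y":0,"z":0,"twist":0},
    {"x":-0.0012,"y":0,"z":0,"twist":0},
    {"x":-0.0012,"y":0,"z":0,"twist":0},
    {"x":-0.0012,"y":0,"z":0,"twist":0},
  ],
)

```text
time: 14.0
tool_pos: [584.6, -53.4, 63.9]
tcp_rot: [-3.142, -0.0, 1.414]
contact_force: [-0.2, 1.1, -1.3]
grip_width: 34.9
finger_force: 30.0
```

play_rows(
  commands=[
    {"x":-0.0003,"y":0,"z":0,"twist":0},
    {"x":-0.0006,"y":0,"z":0,"twist":0},
    {"x":-0.0009,"y":0,"z":0,"twist":0},
    {"x":-0.0012,"y":0,"z":0,"twist":0},
    {"x":-0.0012,"y":0,"z":0,"twist":0},
    {"x":-0.0012,"y":0,"z":0,"twist":0},
    {"x":-0.0012,"y":0,"z":0,"twist":0},
    {"x":-0.0012,"y":0,"z":0,"twist":0},
  ],
)

```text
time: 14.8
tool_pos: [584.4, -54.5, 63.9]
tcp_rot: [-3.142, -0.0, 1.414]
contact_force: [-0.1, 0.3, -1.7]
grip_width: 35.4
finger_force: 30.0
```

```bash
python3 look.py l3
```

```text
t 14.8 [584.4 -54.5  63.9] [-3.1415 -0.      1.4142] F [-0.1  0.3 -1.7] M [-0.01  0.03  0.07] w 35.4 29.993143379688263
nose [-0.16 -9.52 63.87]
red n 0
[(165, 170, 176), (155, 160, 167), (146, 152, 158), (138, 145, 151), (123, 129, 134), (95, 98, 104), (76, 77, 80), (74, 75, 77), (84, 84, 86), (103, 103, 105), (96, 96, 99), (81, 76, 78), (99, 84, 85), (138, 133, 134), (152, 152, 154), (133, 134, 136), (98, 99, 100), (72, 73, 74), (74, 76, 78), (104, 107, 112), (135, 138, 140)]
```

play_rows(
  commands=[
    {"x":-0.0003,"y":0,"z":0,"twist":0},
    {"x":-0.0006,"y":0,"z":0,"twist":0},
    {"x":-0.0009,"y":0,"z":0,"twist":0},
    {"x":-0.0012,"y":0,"z":0,"twist":0},
    {"x":-0.0012,"y":0,"z":0,"twist":0},
    {"x":-0.0012,"y":0,"z":0,"twist":0},
    {"x":-0.0012,"y":0,"z":0,"twist":0},
    {"x":-0.0012,"y":0,"z":0,"twist":0},
  ],
)

```text
time: 15.65
tool_pos: [584.3, -55.7, 63.9]
tcp_rot: [3.142, -0.0, 1.414]
contact_force: [0.6, -0.0, -1.7]
grip_width: 35.3
finger_force: 30.0
```

play_rows(
  commands=[
    {"x":-0.0003,"y":0,"z":0,"twist":0},
    {"x":-0.0006,"y":0,"z":0,"twist":0},
    {"x":-0.0009,"y":0,"z":0,"twist":0},
    {"x":-0.0012,"y":0,"z":0,"twist":0},
    {"x":-0.0012,"y":0,"z":0,"twist":0},
    {"x":-0.0012,"y":0,"z":0,"twist":0},
    {"x":-0.0012,"y":0,"z":0,"twist":0},
    {"x":-0.0012,"y":0,"z":0,"twist":0},
  ],
)

```text
time: 16.45
tool_pos: [584.1, -56.9, 63.9]
tcp_rot: [3.142, -0.0, 1.414]
contact_force: [-0.4, -0.2, -1.7]
grip_width: 35.1
finger_force: 30.0
```

play_rows(
  commands=[
    {"x":-0.0003,"y":0,"z":0,"twist":0},
    {"x":-0.0006,"y":0,"z":0,"twist":0},
    {"x":-0.0009,"y":0,"z":0,"twist":0},
    {"x":-0.0012,"y":0,"z":0,"twist":0},
    {"x":-0.0012,"y":0,"z":0,"twist":0},
    {"x":-0.0012,"y":0,"z":0,"twist":0},
    {"x":-0.0012,"y":0,"z":0,"twist":0},
    {"x":-0.0012,"y":0,"z":0,"twist":0},
  ],
)

```text
time: 17.25
tool_pos: [583.9, -58.1, 63.9]
tcp_rot: [3.142, -0.0, 1.414]
contact_force: [0.6, 0.4, -1.8]
grip_width: 35.6
finger_force: 30.0
```

```bash
python3 look.py l4; python3 - <<'E'
from h import *
a=[load(n)['pixels'] for n in('side2','l2','l4')]
cv2.imwrite('pics/v3.png',cv2.resize(cv2.cvtColor(np.hstack([k[234:266,316:344] for k in a]),cv2.COLOR_RGB2BGR),None,fx=9,fy=9,interpolation=cv2.INTER_CUBIC))
E
```

```text
t 17.25 [583.9 -58.1  63.9] [ 3.1416 -0.      1.4141] F [ 0.6  0.4 -1.8] M [ 0.03 -0.04  0.01] w 35.6 29.99331146478653
nose [ -0.13 -13.13  63.9 ]
red n 0
[(163, 168, 175), (159, 165, 172), (149, 154, 162), (140, 146, 153), (121, 127, 132), (94, 98, 102), (78, 79, 82), (75, 76, 78), (77, 77, 79), (79, 79, 81), (89, 89, 91), (89, 86, 87), (106, 92, 92), (139, 132, 134), (157, 156, 158), (153, 155, 157), (122, 122, 125), (86, 87, 88), (78, 79, 81), (105, 106, 112), (133, 136, 138)]
```

View pics/v3.png

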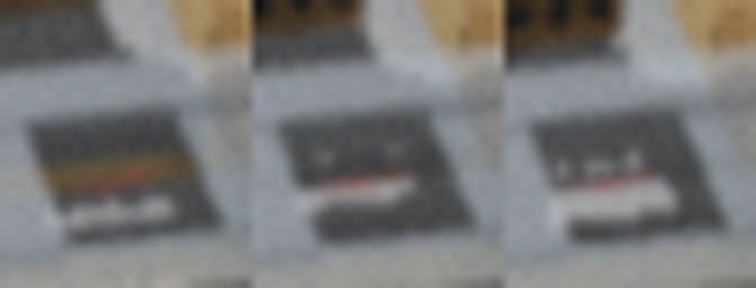

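The crops show the plate closing on the stop, with a thin red line still visible at about (620,183). I keep feeling.

play_rows(
  commands=[
    {"x":-0.0003,"y":0,"z":0,"twist":0},
    {"x":-0.0006,"y":0,"z":0,"twist":0},
    {"x":-0.0009,"y":0,"z":0,"twist":0},
    {"x":-0.0012,"y":0,"z":0,"twist":0},
    {"x":-0.0012,"y":0,"z":0,"twist":0},
    {"x":-0.0012,"y":0,"z":0,"twist":0},
    {"x":-0.0012,"y":0,"z":0,"twist":0},
    {"x":-0.0012,"y":0,"z":0,"twist":0},
  ],
)

```text
time: 18.1
tool_pos: [583.7, -59.3, 63.9]
tcp_rot: [3.142, -0.0, 1.414]
contact_force: [0.6, 0.5, -1.6]
grip_width: 35.2
finger_force: 30.0
```

play_rows(
  commands=[
    {"x":-0.0003,"y":0,"z":0,"twist":0},
    {"x":-0.0006,"y":0,"z":0,"twist":0},
    {"x":-0.0009,"y":0,"z":0,"twist":0},
    {"x":-0.0012,"y":0,"z":0,"twist":0},
    {"x":-0.0012,"y":0,"z":0,"twist":0},
    {"x":-0.0012,"y":0,"z":0,"twist":0},
    {"x":-0.0012,"y":0,"z":0,"twist":0},
    {"x":-0.0012,"y":0,"z":0,"twist":0},
  ],
)

```text
time: 18.9
tool_pos: [583.5, -60.5, 63.9]
tcp_rot: [3.142, -0.0, 1.414]
contact_force: [1.5, 0.4, -0.3]
grip_width: 35.4
finger_force: 30.0
```

play_rows(
  commands=[
    {"x":-0.0003,"y":0,"z":0,"twist":0},
    {"x":-0.0006,"y":0,"z":0,"twist":0},
    {"x":-0.0009,"y":0,"z":0,"twist":0},
    {"x":-0.0012,"y":0,"z":0,"twist":0},
    {"x":-0.0012,"y":0,"z":0,"twist":0},
    {"x":-0.0012,"y":0,"z":0,"twist":0},
    {"x":-0.0012,"y":0,"z":0,"twist":0},
    {"x":-0.0012,"y":0,"z":0,"twist":0},
  ],
)

```text
time: 19.7
tool_pos: [583.3, -61.7, 63.9]
tcp_rot: [3.141, -0.0, 1.414]
contact_force: [0.5, 0.6, -1.8]
grip_width: 35.3
finger_force: 30.0
```

play_rows(
  commands=[
    {"x":-0.0003,"y":0,"z":0,"twist":0},
    {"x":-0.0006,"y":0,"z":0,"twist":0},
    {"x":-0.0009,"y":0,"z":0,"twist":0},
    {"x":-0.0012,"y":0,"z":0,"twist":0},
    {"x":-0.0012,"y":0,"z":0,"twist":0},
    {"x":-0.0012,"y":0,"z":0,"twist":0},
    {"x":-0.0012,"y":0,"z":0,"twist":0},
    {"x":-0.0012,"y":0,"z":0,"twist":0},
  ],
)

```text
time: 20.5
tool_pos: [583.2, -62.8, 64.0]
tcp_rot: [3.141, -0.0, 1.414]
contact_force: [1.0, 2.2, 0.2]
grip_width: 35.2
finger_force: 30.0
```

play_rows(
  commands=[
    {"x":-0.0003,"y":0,"z":0,"twist":0},
    {"x":-0.0006,"y":0,"z":0,"twist":0},
    {"x":-0.0008,"y":0,"z":0,"twist":0},
    {"x":-0.001,"y":0,"z":0,"twist":0},
    {"x":-0.001,"y":0,"z":0,"twist":0},
    {"x":-0.001,"y":0,"z":0,"twist":0},
    {"x":-0.001,"y":0,"z":0,"twist":0},
    {"x":-0.001,"y":0,"z":0,"twist":0},
  ],
)

```text
time: 21.3
tool_pos: [583.0, -63.8, 63.9]
tcp_rot: [3.141, -0.0, 1.414]
contact_force: [1.5, 0.9, -0.2]
grip_width: 35.6
finger_force: 30.0
```

```bash
python3 look.py l5
```

```text
t 21.3 [583.  -63.8  63.9] [ 3.1415 -0.      1.4141] F [ 1.5  0.9 -0.2] M [ 0.26 -0.15 -0.03] w 35.6 29.99218851327896
nose [ -0.08 -18.91  63.94]
red n 0
[(164, 170, 176), (162, 167, 175), (158, 162, 170), (145, 151, 157), (125, 130, 136), (95, 98, 102), (76, 79, 81), (74, 75, 76), (77, 77, 79), (75, 75, 76), (74, 75, 76), (85, 85, 86), (116, 116, 118), (145, 147, 149), (157, 157, 160), (157, 158, 161), (149, 149, 152), (110, 111, 111), (83, 84, 86), (106, 109, 114), (133, 137, 140)]
```

play_rows(
  commands=[
    {"x":-0.0003,"y":0,"z":0,"twist":0},
    {"x":-0.0006,"y":0,"z":0,"twist":0},
    {"x":-0.0008,"y":0,"z":0,"twist":0},
    {"x":-0.001,"y":0,"z":0,"twist":0},
    {"x":-0.001,"y":0,"z":0,"twist":0},
    {"x":-0.001,"y":0,"z":0,"twist":0},
    {"x":-0.001,"y":0,"z":0,"twist":0},
    {"x":-0.001,"y":0,"z":0,"twist":0},
  ],
)

```text
time: 22.15
tool_pos: [582.8, -64.8, 63.9]
tcp_rot: [3.142, -0.0, 1.414]
contact_force: [1.7, 3.3, 0.3]
grip_width: 35.1
finger_force: 30.0
```

play_rows(
  commands=[
    {"x":-0.0003,"y":0,"z":0,"twist":0},
    {"x":-0.0005,"y":0,"z":0,"twist":0},
    {"x":-0.0007,"y":0,"z":0,"twist":0},
    {"x":-0.0008,"y":0,"z":0,"twist":0},
    {"x":-0.0008,"y":0,"z":0,"twist":0},
    {"x":-0.0008,"y":0,"z":0,"twist":0},
    {"x":-0.0008,"y":0,"z":0,"twist":0},
    {"x":-0.0008,"y":0,"z":0,"twist":0},
  ],
)

```text
time: 22.95
tool_pos: [582.7, -65.6, 63.9]
tcp_rot: [3.141, -0.0, 1.414]
contact_force: [2.0, 3.3, -0.1]
grip_width: 35.1
finger_force: 30.0
```

play_rows(
  commands=[
    {"x":-0.0003,"y":0,"z":0,"twist":0},
    {"x":-0.0005,"y":0,"z":0,"twist":0},
    {"x":-0.0007,"y":0,"z":0,"twist":0},
    {"x":-0.0008,"y":0,"z":0,"twist":0},
    {"x":-0.0008,"y":0,"z":0,"twist":0},
    {"x":-0.0008,"y":0,"z":0,"twist":0},
    {"x":-0.0008,"y":0,"z":0,"twist":0},
    {"x":-0.0008,"y":0,"z":0,"twist":0},
  ],
)

```text
time: 23.75
tool_pos: [582.7, -66.1, 64.0]
tcp_rot: [3.141, -0.0, 1.414]
contact_force: [1.8, 5.1, 1.0]
grip_width: 35.0
finger_force: 30.0
```

```bash
python3 look.py l6
```

```text
t 23.75 [582.7 -66.1  64. ] [ 3.1413e+00 -4.0000e-04  1.4142e+00] F [1.8 5.1 1. ] M [ 0.72 -0.29 -0.02] w 35.0 29.990567564964294
nose [ -0.07 -21.21  64.03]
red n 0
[(165, 171, 178), (166, 172, 178), (160, 166, 172), (148, 153, 160), (123, 129, 135), (94, 98, 102), (78, 81, 83), (76, 76, 79), (76, 77, 78), (77, 77, 78), (76, 77, 77), (77, 79, 80), (95, 96, 98), (134, 136, 138), (155, 156, 158), (160, 160, 162), (148, 149, 152), (110, 109, 111), (84, 84, 85), (106, 108, 112), (134, 137, 141)]
```

play_rows(
  commands=[
    {"x":-0.0002,"y":0,"z":0,"twist":0},
    {"x":-0.0004,"y":0,"z":0,"twist":0},
    {"x":-0.0004,"y":0,"z":0,"twist":0},
    {"x":-0.0004,"y":0,"z":0,"twist":0},
    {"x":-0.0004,"y":0,"z":0,"twist":0},
    {"x":-0.0004,"y":0,"z":0,"twist":0},
    {"x":-0.0004,"y":0,"z":0,"twist":0},
    {"x":-0.0004,"y":0,"z":0,"twist":0},
  ],
)

```text
time: 24.6
tool_pos: [582.7, -66.3, 64.1]
tcp_rot: [3.141, -0.001, 1.414]
contact_force: [2.0, 6.0, 2.6]
grip_width: 35.1
finger_force: 30.0
```

play_rows(
  commands=[
    {"x":-0.0002,"y":0,"z":0,"twist":0},
    {"x":-0.0004,"y":0,"z":0,"twist":0},
    {"x":-0.0005,"y":0,"z":0,"twist":0},
    {"x":-0.0005,"y":0,"z":0,"twist":0},
    {"x":-0.0005,"y":0,"z":0,"twist":0},
    {"x":-0.0005,"y":0,"z":0,"twist":0},
    {"x":-0.0005,"y":0,"z":0,"twist":0},
    {"x":-0.0005,"y":0,"z":0,"twist":0},
  ],
)

```text
time: 25.4
tool_pos: [582.6, -66.4, 64.3]
tcp_rot: [3.141, -0.001, 1.414]
contact_force: [1.8, 7.6, 3.1]
grip_width: 35.2
finger_force: 30.0
```

```bash
python3 look.py l7;python3 - <<'E'
from h import *
a=[load(n)['pixels'] for n in('l4','l5','l7')]
cv2.imwrite('pics/v4.png',cv2.resize(cv2.cvtColor(np.hstack([k[234:266,316:344] for k in a]),cv2.COLOR_RGB2BGR),None,fx=9,fy=9,interpolation=cv2.INTER_CUBIC))
E
```

```text
t 25.4 [582.6 -66.4  64.3] [ 3.1411e+00 -1.2000e-03  1.4141e+00] F [1.8 7.6 3.1] M [ 1.11 -0.3  -0.12] w 35.2 29.98946964740753
nose [-4.000e-02 -2.154e+01  6.427e+01]
red n 0
[(164, 170, 176), (167, 172, 178), (159, 165, 173), (145, 151, 158), (125, 130, 136), (96, 99, 103), (76, 79, 83), (76, 76, 78), (76, 77, 78), (76, 77, 78), (75, 76, 77), (78, 79, 80), (94, 95, 97), (136, 137, 138), (156, 158, 160), (158, 159, 161), (147, 148, 150), (109, 109, 112), (83, 84, 85), (104, 107, 111), (135, 138, 141)]
```

View pics/v4.png

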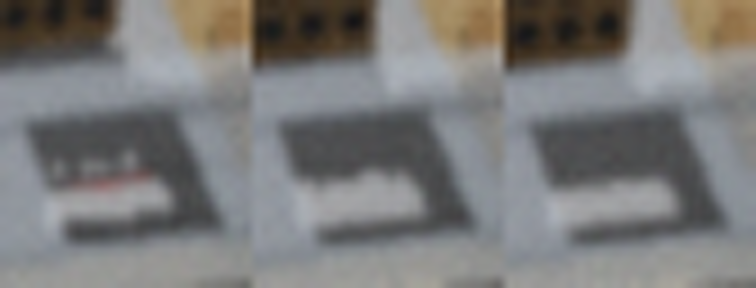

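The right-hand crop shows the plate tight against the stop with no red left, and the view has not changed while the force rose. The plate is home, so I ease the push and release.

play_rows(
  commands=[
    {"x":0.0002,"y":0,"z":0,"twist":0},
    {"x":0.0004,"y":0,"z":0,"twist":0},
    {"x":0.0006,"y":0,"z":0,"twist":0},
    {"x":0.0007,"y":0,"z":0,"twist":0},
    {"x":0.0007,"y":0,"z":0,"twist":0},
    {"x":0.0007,"y":0,"z":0,"twist":0},
    {"x":0.0007,"y":0,"z":0,"twist":0},
    {"x":0.0007,"y":0,"z":0,"twist":0},
  ],
)

```text
time: 26.25
tool_pos: [582.6, -66.2, 64.1]
tcp_rot: [3.141, -0.001, 1.414]
contact_force: [1.5, 5.1, 1.1]
grip_width: 35.2
finger_force: 30.0
```

```bash
python3 look.py l8
```

```text
t 26.25 [582.6 -66.2  64.1] [ 3.1413e+00 -6.0000e-04  1.4141e+00] F [1.5 5.1 1.1] M [ 0.82 -0.32 -0.03] w 35.2 29.989788830280304
nose [ -0.07 -21.33  64.07]
red n 0
[(165, 171, 177), (167, 172, 178), (158, 165, 171), (146, 151, 159), (124, 129, 135), (94, 99, 104), (79, 81, 84), (75, 75, 76), (75, 76, 77), (74, 76, 76), (76, 75, 77), (78, 78, 80), (95, 94, 97), (135, 136, 138), (156, 157, 159), (159, 161, 163), (148, 149, 152), (110, 110, 112), (82, 83, 85), (104, 108, 111), (134, 137, 141)]
```

Still pressing at 5 N, so now I open.

play_rows(
  commands=[
    {"x":0,"y":0,"z":0,"twist":0},
    {"x":0,"y":0,"z":0,"twist":0},
    {"x":0,"y":0,"z":0,"twist":0},
    {"x":0,"y":0,"z":0,"twist":0},
    {"x":0,"y":0,"z":0,"twist":0},
    {"x":0,"y":0,"z":0,"twist":0},
    {"x":0,"y":0,"z":0,"twist":0},
    {"x":0,"y":0,"z":0,"twist":0},
  ],
  jaw=0,
)

```text
time: 27.1
tool_pos: [582.5, -66.6, 63.9]
tcp_rot: [3.142, -0.0, 1.414]
contact_force: [-0.4, 0.0, 0.1]
grip_width: 90.9
finger_force: 0.0
```

```bash
python3 look.py l9
```

```text
t 27.1 [582.5 -66.6  63.9] [ 3.1416 -0.      1.4142] F [-0.4  0.   0.1] M [-0.15  0.1  -0.02] w 90.9 0.0
nose [ -0.12 -21.7   63.92]
red n 0
[(165, 171, 177), (164, 169, 176), (160, 166, 172), (146, 151, 158), (124, 128, 135), (94, 99, 102), (78, 80, 83), (75, 77, 78), (77, 78, 79), (80, 81, 82), (81, 81, 82), (78, 78, 80), (98, 99, 100), (138, 138, 141), (157, 159, 161), (160, 161, 162), (148, 149, 152), (109, 110, 112), (82, 85, 87), (106, 109, 113), (133, 137, 140)]
```

play_rows(
  commands=[
    {"x":0,"y":0,"z":-0.005,"twist":0},
    {"x":0,"y":0,"z":-0.015,"twist":0},
    {"x":0,"y":0,"z":-0.03,"twist":0},
    {"x":0,"y":0,"z":-0.05,"twist":0},
    {"x":0,"y":0,"z":-0.075,"twist":0},
    {"x":0,"y":0,"z":-0.1,"twist":0},
    {"x":0,"y":0,"z":-0.12,"twist":0},
    {"x":0,"y":0,"z":-0.12,"twist":0},
  ],
)

```text
time: 27.95
tool_pos: [584.3, -66.9, 188.0]
tcp_rot: [3.134, 0.001, 1.414]
contact_force: [-0.3, -0.8, -0.7]
grip_width: 91.8
finger_force: 0.0
```

play_rows(
  commands=[
    {"x":0.02,"y":0,"z":-0.01,"twist":0},
    {"x":0.06,"y":0,"z":-0.02,"twist":0},
    {"x":0.1,"y":0,"z":-0.03,"twist":0},
    {"x":0.14,"y":0,"z":-0.03,"twist":0},
    {"x":0.18,"y":0,"z":-0.03,"twist":0},
    {"x":0.22,"y":0,"z":-0.03,"twist":0},
    {"x":0.25,"y":0,"z":-0.03,"twist":0},
    {"x":0.26,"y":0,"z":-0.03,"twist":0},
  ],
)

```text
time: 28.75
tool_pos: [622.5, 193.4, 212.8]
tcp_rot: [-3.14, -0.0, 1.417]
contact_force: [-0.9, -0.5, 0.4]
grip_width: 92.0
finger_force: 0.0
```

```bash
python3 look.py l10; python3 - <<'E'
from h import *
t=fix(cap('top','tf.png')); s=load('l10'); b=np.load('pose.npz')['b']
c=lambda k,u,v,w,h:cv2.resize(cv2.cvtColor(k['pixels'],cv2.COLOR_RGB2BGR)[v:v+h,u:u+w],None,fx=5,fy=5,interpolation=cv2.INTER_CUBIC)
q=place(b,[(0,-21.7+47.5,0)])[0]; P=[q[0],q[1],b[2],18]
A=c(t,290,135,80,90);B=c(s,295,205,70,90)
draw(A,t,P,PLATE,5,np.array([290,135]));draw(A,t,P,BLK,5,np.array([290,135]))
cv2.imwrite('pics/v5.png',np.hstack([A,B]))
E
```

```text
t 28.75 [622.5 193.4 212.8] [-3.1402e+00 -3.0000e-04  1.4174e+00] F [-0.9 -0.5  0.4] M [-0.08  0.07 -0.  ] w 92.0 0.0
nose [ -1.34 241.29 212.81]
red n 0
[(150, 155, 161), (151, 155, 163), (139, 146, 152), (132, 138, 143), (114, 119, 125), (88, 92, 97), (72, 74, 77), (70, 69, 73), (70, 72, 72), (70, 71, 72), (71, 71, 72), (72, 73, 74), (75, 76, 78), (77, 77, 78), (73, 73, 75), (71, 71, 73), (69, 69, 71), (66, 67, 68), (69, 70, 72), (98, 101, 104), (125, 129, 132)]
```

View pics/v5.png

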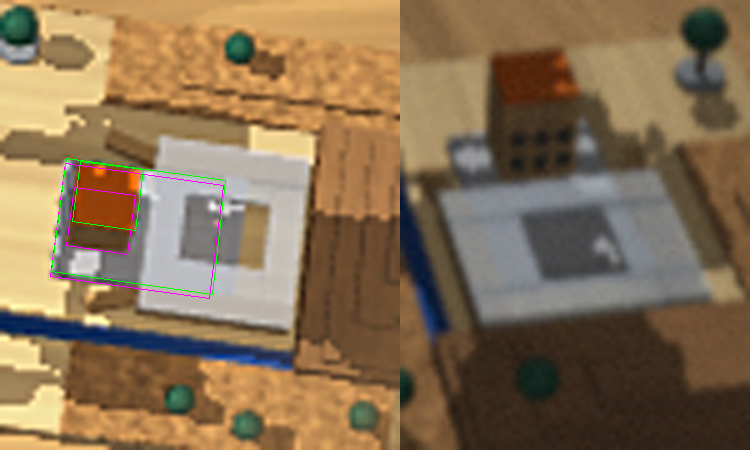

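```bash
python3 - <<'E'
from h import *
for n in('top0','tf'):
    R=load(n)['pixels'].astype(int)[172:192,326:342]; d=R[...,0]-(R[...,1]+R[...,2])//2; print(n); print(d[4:14])
E
```

```text
top0
[[ 10  47  45  42  44  42  43  33  -1   3   5   2   4  35  41  37]
 [ 10  49  46  43  43  40  41  41  -5   5   5   4   4  48  44  41]
 [ 19  49  46  45  42  44  94 129 -11   2   4   1   3  50  44  43]
 [ 21  50  46  45  43  53 162 141 -14   0   3   2  15  50  45  51]
 [ 30  48  45  43  39  55 175 114 -14   2   4   2  15  51  45  52]
 [ 31  46  43  43  37  51 180 113 -13   1   3   5  28  50  46  53]
 [ 38  45  43  43  38  50 170  74 -10   1   3   4  27  47  44  50]
 [ 40  47  44  43  36  61 183  77  -9   3   2   5  39  46  42  50]
 [ 47  44  43  41  42  78 169  37  -7   4   2   3  37  46  42  51]
 [ 50  46  44  41  49  95  95  41  -2   4   2   4  48  44  48  69]]
tf
[[-4  4  5  4  3  3  0  6  4  5  5  3  4 41 47 43]
 [-4  5  4  4  3  3  3  3  5  8  4  2  6 54 50 50]
 [-2  6  4  4  3  4  2  0  3  3  4  0  6 57 51 50]
 [-2  5  3  3  3  2 16 61  1  3  4  1 17 57 53 51]
 [ 2  4  4  6  4  3  5 13  2  5  4  1 21 58 54 54]
 [ 1  4  4  3  4  2  3  2  3  4  2  5 33 57 52 54]
 [ 2  4  3  3  2  3  3  2  3  4  2  4 31 54 51 53]
 [ 3  4  4  4  4  3  8 36  3  4  1  6 43 53 51 52]
 [ 4  3  4  4  4  3  3  5  3  4  1  5 43 52 50 54]
 [ 6  5  6  5  4  4  4  4  4  3  2  7 54 51 50 52]]
```

Only sub-pixel slivers of red remain, so the tell-tale is flush. I hand in.

```bash
python3 -c "
from plant import bot
print(bot.close_job())"
```

```text
the job is handed in; nothing more can be done
None
```

The orange-roofed pavilion is under the terrace against the stop: nose about 41 mm in, tell-tale flush in the last pictures, at most about 8 N felt at the wrist, released. I handed it in at about 29 s and saw no verdict.

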